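# Set out the plug masters by size on the inspection board

### The arm

A 6-joint arm with a two-finger parallel gripper is mounted at the origin on the work surface. World frame = base frame: x ahead of the robot, y to its left, z up, the work surface at z = 0. Lengths are in mm, angles in rad, forces in N, time in s.
With the tool pointing down it reaches from about 275 to 725 mm from the base axis. Payload 5.6 kg.
Tool frame: the origin (TCP) lies between the finger pads; the fingertips stand 22 mm ahead of it and the grasp point (between the pads) lies 3 mm ahead of it (r.finger_overhang is the z of the fingertips in the tool frame, in mm); z points along the fingers, y is the line along which they close (so a half turn about z gives the same grasp; the last joint's range is limited). The gripper opens to 85 mm and grips with 20 to 120 N. Pads are 22 mm wide; open, the fingers measure 114 mm over their backs; the gripper's body (76 mm by 85 mm) begins 54 mm behind the grasp point. The pads swing forward as they close: fully open they stand 13 mm farther back than shut.
Start: joints at [-1.046, 0.255, 0.108, 0, -1.424, -0.285], TCP at [130.65, -534.25, 253.283] pointing down, gripper open.
Joint ranges: [-2.95, 2.95], [-1.21, 1.97], [-1.09, 1.5], [-2.87, 1.71], [-2.94, -0.07], [-3.05, 3.05]. Speed limits (rad/s): [2.57, 2.57, 3.14, 3.14, 3.14, 3.14].

### API

Orientations are given as a unit quaternion [x, y, z, w].
In Python, from cell import r gives the robot as it stands. The module is installed in compiled form; this text tells all that it offers.
- The arm moves only by the tool jog_arm, never from a script. Its argument "commands" is a list of rows, each a list of 7 numbers: the shift along the tool's x, y, z as a fraction of full scale, then the turn, a rotation vector about the tool's x, y, z as a fraction of full scale, then the opening, from -1 (shut) to 1 (fully open). In form: [[x, y, z, wx, wy, wz, hand], ...]. A call has 1 to 20 rows; each row shifts and turns the commanded pose from where the row before left it, along the tool's axes as they then stand; what a row does not reach is not made up. Full scale, the value 1, is 30 mm for a shift and 0.08 rad for a turn. A row lasts 1/8 s, in which the tool goes at most 62.5 mm and 10.7 degrees, less where a joint would pass 70% of its speed; a pose out of reach is approached as far as the arm can. A call with a number of a shift or a turn outside -1 to 1 is refused whole. A call with a gripper value outside its range is refused whole. The fingers move at their own pace and stop on an object; the grip force is fixed at half the most. Time passes only in rows, so rows that do not move let the fingers close. It gives the time, the measured TCP pose, the force, the opening and the grip force at its end, in the units of the state.
- r.observe(): the state, without advancing time (a new reading comes with each control period).
- r.read_camera(name): name is "scene" or "top" or "wrist"; returns a dict with "img" (384x512x3 uint8, red, green, blue), "range_z" (384x512 float32, mm along the optical axis (not along the pixel's ray), 0 where there is no reading), "intrinsics" (3x3 intrinsics, pixels), "xyz" and "rotation" of the camera in the world. Camera axes: x right, y up, looking along -z (the intrinsics and any distortion apply to the point x, -y, -z); pixel columns grow to the right and rows downward; lengths in mm; the calibration is good to about 2 mm. A picture is of the moment at which its call begins.
- r.finish_job(): hands the job in; it is judged then, once.
The state is a dict: "time": time; "q": joint angles; "qd": joint speeds; "effort": joint torques, N m; "ee_pos": TCP position; "ee_rot": TCP orientation; "contact_force": force on the tool from outside, world axes, zero at the start; "ft_torque": the same for the moment, N m; "gripper_width": opening from 0.0 (shut) to 1.0 (fully open); "gripper_force": force on a finger pad.
Only numpy, scipy, OpenCV 4.12 (cv2) and the standard library are available. Lean on these libraries where they do the work, as an engineer would, in place of code of your own. Each camera call takes 0.05 s, during which the arm holds its last target. There are 200 camera calls.

### The job

Stand the four steel plug masters upright in order of size on the board's green pads, one centred on each pad: the smallest on the pad next to the red stop, up to the largest at the far end. Set each one down gently without dropping it or knocking any over, and leave the caliper, bottle and dial indicator where they are.

Things in the scene. Friction and masses are not known exactly. Their poses are not given: they have to be found in the camera images.
- plug_24: The smallest of four loose steel plug masters: an upright plain bright-steel cylinder 24 mm in diameter and 25 mm high, with a black round plastic grip knob 20 mm in diameter and 30 mm high standing centrally on top (overall height 55 mm). Starts upright on the bench; weighs about 70 g. Origin: centre of its underside; z up along its axis. Round, so its yaw does not matter.
- plug_34: The second smallest of four loose steel plug masters: an upright plain bright-steel cylinder 34 mm in diameter and 35 mm high, with a black round plastic grip knob 20 mm in diameter and 30 mm high standing centrally on top (overall height 65 mm). Starts upright on the bench; weighs about 160 g. Origin: centre of its underside; z up along its axis. Round, so its yaw does not matter.
- plug_44: The second largest of four loose steel plug masters: an upright plain bright-steel cylinder 44 mm in diameter and 45 mm high, with a black round plastic grip knob 20 mm in diameter and 30 mm high standing centrally on top (overall height 75 mm). Starts upright on the bench; weighs about 330 g. Origin: centre of its underside; z up along its axis. Round, so its yaw does not matter.
- plug_54: The largest of four loose steel plug masters: an upright plain bright-steel cylinder 54 mm in diameter and 55 mm high, with a black round plastic grip knob 20 mm in diameter and 30 mm high standing centrally on top (overall height 85 mm). Starts upright on the bench; weighs about 600 g. Origin: centre of its underside; z up along its axis. Round, so its yaw does not matter.
- pad_a: One of four like fixed green round pads, 56 mm across, 3 mm thick, in a straight row 75 mm apart on a fixed wooden board (350 x 70 mm, 12 mm thick). Which pad of the row this is differs each start. Origin: centre of its underside, on the board's top; its top, where a plug stands, is 3 mm higher (15 mm above the bench). y runs along the row, x across, z up.
- pad_b: One of four like fixed green round pads, 56 mm across, 3 mm thick, in a straight row 75 mm apart on a fixed wooden board (350 x 70 mm, 12 mm thick). Which pad of the row this is differs each start. Origin: centre of its underside, on the board's top; its top, where a plug stands, is 3 mm higher (15 mm above the bench). y runs along the row, x across, z up.
- pad_c: One of four like fixed green round pads, 56 mm across, 3 mm thick, in a straight row 75 mm apart on a fixed wooden board (350 x 70 mm, 12 mm thick). Which pad of the row this is differs each start. Origin: centre of its underside, on the board's top; its top, where a plug stands, is 3 mm higher (15 mm above the bench). y runs along the row, x across, z up.
- pad_d: One of four like fixed green round pads, 56 mm across, 3 mm thick, in a straight row 75 mm apart on a fixed wooden board (350 x 70 mm, 12 mm thick). Which pad of the row this is differs each start. Origin: centre of its underside, on the board's top; its top, where a plug stands, is 3 mm higher (15 mm above the bench). y runs along the row, x across, z up.
- red_stop: Red plastic stop fixed on the board at one end of the row (which end differs each start), 14 mm along the row, 60 mm across, 20 mm high. Origin: centre of its underside, on the board's top, in line with the pads; y along the row (either way), x across, z up. From it the pads' centres are 52.5, 127.5, 202.5 and 277.5 mm away. A like white stop is at the other end.
- caliper: Bystander: steel caliper with black slide, 200 mm long, lying flat on the bench to the robot's right. Loose; origin at the middle of its beam's underside. Leave alone.
- bottle: Bystander: loose white plastic bottle with blue cap, 48 mm in diameter, 120 mm tall, standing to the robot's left. Origin: centre of its underside. Leave alone.
- indicator: Bystander: dial indicator on a heavy grey magnetic base (60 x 50 x 55 mm) with a steel post, 200 mm tall, standing to the robot's left. Origin: centre of the base's underside. Leave alone.

How it is judged (in metres and radians):
At the end, for the whole second after the job is handed in: Each plug stands upright (tilt under 0.08 rad), still and released on its pad, its axis within 12 mm along and 12 mm across the row of the pad's centre; counted from the red stop the diameters are 24, 34, 44, 54 mm (horizontal distance between plug_24 and red_stop between 0.0405 and 0.0645 m and x of plug_24 in the frame of red_stop between -0.012 and 0.012 m and z of plug_24 in the frame of red_stop between -0.001 and 0.007 m and angle between each of plug_24, plug_34, plug_44, plug_54's own z axis and vertical below 0.08 rad and linear speed of each of plug_24, plug_34, plug_44, plug_54 below 0.02 m/s and contact force between each of plug_24, plug_34, plug_44, plug_54 and the fingers below 0.1 N and horizontal distance between plug_34 and red_stop between 0.1155 and 0.1395 m and x of plug_34 in the frame of red_stop between -0.012 and 0.012 m and z of plug_34 in the frame of red_stop between -0.001 and 0.007 m and horizontal distance between plug_44 and red_stop between 0.1905 and 0.2145 m and x of plug_44 in the frame of red_stop between -0.012 and 0.012 m and z of plug_44 in the frame of red_stop between -0.001 and 0.007 m and horizontal distance between plug_54 and red_stop between 0.2655 and 0.2895 m and x of plug_54 in the frame of red_stop between -0.012 and 0.012 m and z of plug_54 in the frame of red_stop between -0.001 and 0.007 m); the robot touches nothing.
It fails at once if a plug is knocked over (angle between any of plug_24, plug_34, plug_44, plug_54's own z axis and vertical above 0.6 rad).
It fails at once if a plug is dropped (moves faster than 0.6 m/s while no finger touches it, as after a fall of about 20 mm) ((linear speed of plug_24 above 0.6 m/s and contact force between plug_24 and the fingers below 0.1 N) or (linear speed of plug_34 above 0.6 m/s and contact force between plug_34 and the fingers below 0.1 N) or (linear speed of plug_44 above 0.6 m/s and contact force between plug_44 and the fingers below 0.1 N) or (linear speed of plug_54 above 0.6 m/s and contact force between plug_54 and the fingers below 0.1 N)).
It fails at once if the caliper, bottle or indicator is shifted by more than 20 mm (distance of any of caliper, bottle, indicator from where it was at the start of the episode above 0.02 m).
It also fails if it takes over 99 s, if anything falls off the work surface, if the arm or the gripper's body presses on something with over 40 N, if the wrist force passes 120 N, or if a joint passes its speed limit or range.

## Working session

There is one attempt and no reset: what is moved stays moved. The work goes in short steps, Python scripts to look and compute and a tool call to move; the robot and the scene stay as the last step left them, time stands still between calls to the robot, and variables do not carry over. Pictures are saved under pics/ and viewed, at most 14 in all, crops included, and the job is handed in when it is done.

Besides the shell and the picture viewer there is one more tool, called in YAML: its name, and indented under it one key for each argument. jog_arm: Moves the arm, as the interface text tells. Shift numbers are shares of 30 mm and turn numbers shares of 0.08 rad, none past 1 either way. Its arguments: {"type":"object","properties":{"commands":{"type":"array"}},"required":["commands"]}

```bash
mkdir -p pics; python3 - <<'E'
from cell import r
import cv2,pickle
s=r.observe();print(s)
d={n:r.read_camera(n) for n in("scene","top")}
pickle.dump(d,open('d0.pkl','wb'))
for n in d:
    cv2.imwrite(f'pics/{n}0.png',d[n]['img'][:,:,::-1]);print(n,d[n]['xyz'],d[n]['rotation'],d[n]['intrinsics'])
E
```

```text
{'time': 0.0, 'q': array([-1.04640931e+00,  2.55752197e-01,  1.06981228e-01, -4.74283849e-04,
       -1.42395059e+00, -2.84585895e-01]), 'qd': array([ 1.26652324e-03,  6.77524866e-05,  4.09522778e-04, -9.78853904e-04,
        6.91310198e-04,  9.67595207e-05]), 'effort': array([ 3.24297274e-03, -3.86631560e+01,  2.37944466e+01,  5.36458880e+00,
       -5.92471551e-03,  1.68819122e-05]), 'ee_pos': array([ 130.55982331, -533.7854916 ,  252.38389186]), 'ee_rot': array([-1.19578753e-01,  9.92824224e-01,  9.77246654e-04, -1.63205997e-04]), 'contact_force': array([-0.14165223, -0.58643938, -0.04234088]), 'ft_torque': array([-0.01705135, -0.01310844,  0.05738005]), 'gripper_force': 0.0, 'gripper_width': 0.9927515149370171}
scene [ 894.04698127 -635.22037395  791.42571288] [0.37550394 0.0906586  0.24186519 0.89010058] [[367.27037773   0.         247.75817657]
 [  0.         367.27037773 187.51562863]
 [  0.           0.           1.        ]]
top [410.80480101  -8.05173029 971.97683948] [ 0.06438217 -0.03931587 -0.69654922  0.71353232] [[355.64058422   0.         259.6318669 ]
 [  0.         355.64058422 193.44479717]
 [  0.           0.           1.        ]]
```

View pics/top0.png

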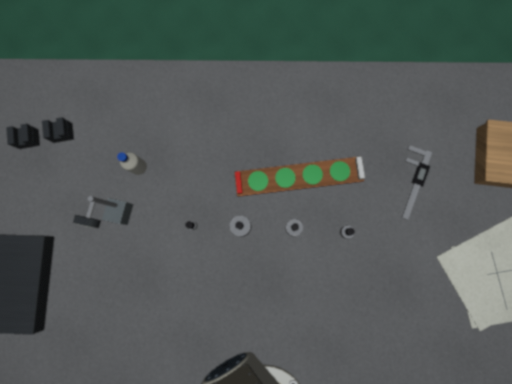

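View pics/scene0.png

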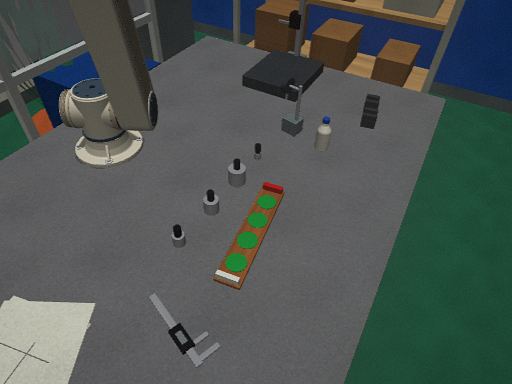

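The top view shows the red stop at (238,182), with pads at (258,181), (285,178), (313,174) and (340,171). The plugs left to right are 24 at (191,225), 54 at (240,226), 44 at (295,227) and 34 at (349,231). The bottle and indicator are on the left, the caliper on the right.

```bash
cat > h.py <<'E'
import numpy as np,cv2
from scipy.spatial.transform import Rotation as R
def ray(c,uv,z):
    "cast pixels onto plane at height z"
    K=c['intrinsics'];uv=np.atleast_2d(uv).astype(float)
    d=np.c_[(uv[:,0]-K[0,2])/K[0,0],-(uv[:,1]-K[1,2])/K[1,1],-np.ones(len(uv))]
    d=R.from_quat(c['rotation']).apply(d);t=(z-c['xyz'][2])/d[:,2]
    return c['xyz']+d*t[:,None]
def cloud(c):
    v,u=np.mgrid[:384,:512];K=c['intrinsics'];z=c['range_z']
    p=np.dstack([(u-K[0,2])/K[0,0]*z,-(v-K[1,2])/K[1,1]*z,-z]).reshape(-1,3)
    return (R.from_quat(c['rotation']).apply(p)+c['xyz']).reshape(384,512,3)
def blobs(m,amin):
    n,l,s,ce=cv2.connectedComponentsWithStats(m.astype(np.uint8))
    return [(ce[i],s[i,4],l==i) for i in range(1,n) if s[i,4]>=amin]
def colours(c):
    h=cv2.cvtColor(c['img'],cv2.COLOR_RGB2HSV);H,S,V=[h[:,:,i].astype(int) for i in range(3)]
    return dict(green=(abs(H-60)<12)&(S>150)&(V>90),red=((H<4)|(H>176))&(S>180)&(V>80),black=(V<45))
E
python3 - <<'E'
import pickle;from h import *
d=pickle.load(open('d0.pkl','rb'))
for n in d:
    c=d[n];C=colours(c);P=cloud(c);print(n)
    for ce,a,m in blobs(C['green'],60):
        if a<2000: print(' green',a,ce.round(1),ray(c,ce,15)[0].round(1),np.median(P[m],0).round(1))
    for ce,a,m in blobs(C['red'],15): print(' red',a,ce.round(1),ray(c,ce,30)[0].round(1),np.median(P[m],0).round(1))
    m0=(P[...,2]>18)&(P[...,2]<110)&(P[...,0]>150)&(P[...,0]<420)&(abs(P[...,1])<350)&(c['range_z']>0)
    for ce,a,m in blobs(m0,8):
        q=P[m];zt=np.percentile(q[:,2],95);t=q[q[:,2]>zt-10]
        print(' obj',a,ce.round(1),'top',zt.round(1),t.mean(0).round(1),len(t))
    for ce,a,m in blobs(C['black'],12):
        if a<200: print(' black',a,ce.round(1),[ray(c,ce,z)[0][:2].round(1).tolist() for z in (40,50,60,70)])
E
```

```text
scene
 green 203 [266.3 201.5] [589.5  33.8  15. ] [590.   32.9  15.8]
 green 230 [257.1 219.8] [600. -41.  15.] [600.2 -42.   15.9]
 green 271 [246.9 239.8] [ 610.3 -115.    15. ] [ 610.7 -115.7   15.5]
 green 317 [235.7 262.1] [ 621.  -189.3   15. ] [ 621.  -189.6   15.5]
 red 131 [272.3 187.5] [583.9  80.1  30. ] [583.2  81.4  30.2]
 obj 23 [151.7 127.3] top 109.1 [160.6  55.  104.2] 21
 black 31 [189.3   8.2] [[-490.9, 1130.1], [-472.5, 1106.6], [-454.1, 1083.2], [-435.7, 1059.7]]
 black 193 [294.4  19.9] [[93.3, 1298.8], [103.9, 1273.1], [114.6, 1247.3], [125.2, 1221.6]]
 black 147 [144.9  36.6] [[-437.7, 691.2], [-419.9, 673.6], [-402.2, 655.9], [-384.5, 638.3]]
 black 35 [167.2  54.7] [[-219.0, 592.2], [-204.2, 575.9], [-189.4, 559.6], [-174.6, 543.2]]
 black 111 [143.4  76.9] [[-171.1, 377.2], [-156.9, 363.8], [-142.7, 350.3], [-128.6, 336.8]]
 black 172 [312.3  77.9] [[431.3, 745.2], [437.5, 726.8], [443.6, 708.5], [449.8, 690.1]]
 black 179 [30.  94.1] [[-445.5, 44.9], [-427.7, 35.9], [-409.9, 26.8], [-392.1, 17.8]]
 black 12 [145.6  93.2] [[-76.3, 282.1], [-63.4, 269.9], [
[... 1076 characters left out ...]
.5, -216.2]]
top
 red 82 [238.5 182.1] [579.3  85.2  30. ] [579.4  85.4  32.1]
 black 107 [419.4 174.2] [[608.5, -392.2], [606.4, -388.1], [604.3, -384.0], [602.1, -379.8]]
 black 91 [126.4 213.4] [[487.0, 380.3], [486.2, 376.1], [485.3, 372.0], [484.5, 367.8]]
 black 41 [ 95.9 222.9] [[459.6, 460.6], [459.1, 455.5], [458.6, 450.5], [458.0, 445.5]]
 black 33 [189.9 224.7] [[461.1, 208.5], [460.6, 206.2], [460.0, 203.9], [459.5, 201.5]]
 black 17 [239.1 224.8] [[464.0, 78.5], [463.4, 77.6], [462.8, 76.7], [462.2, 75.7]]
 black 30 [349.1 231.1] [[454.9, -207.2], [454.4, -205.1], [453.9, -202.9], [453.4, -200.8]]
 black 56 [254.6 374.9] [[96.0, 27.4], [99.4, 27.1], [102.7, 26.7], [106.1, 26.3]]
```

```bash
python3 - <<'E'
import pickle;from h import *
c=pickle.load(open('d0.pkl','rb'))['top']
h=cv2.cvtColor(c['img'],cv2.COLOR_RGB2HSV).astype(int)
m=(abs(h[...,0]-60)<15)&(h[...,1]>150)&(h[...,2]>60);m[:130]=0
pts=[]
for ce,a,_ in blobs(m,40):
    p=ray(c,ce,15)[0];print(a,ce.round(1),p.round(1))
E
```

jog_arm:
  commands:
    - [0, 0, 0, 0, 0, -1, 1]
    - [0, 0, 0, 0, 0, -1, 1]
    - [0, 0, 0, 0, 0, -1, 1]
    - [0, 0, 0, 0, 0, -1, 1]
    - [0, 0, 0, 0, 0, -1, 1]
    - [0, 0, 0, 0, 0, -1, 1]
    - [0, 0, 0, 0, 0, -1, 1]
    - [0, 0, 0, 0, 0, -1, 1]
    - [0, 0, 0, 0, 0, -1, 1]
    - [0, 0, 0, 0, 0, -1, 1]
    - [0, 0, 0, 0, 0, -1, 1]
    - [0, 0, 0, 0, 0, -1, 1]
    - [0, 0, 0, 0, 0, -1, 1]
    - [0, 0, 0, 0, 0, -1, 1]
    - [0, 0, 0, 0, 0, -1, 1]
    - [0, 0, 0, 0, 0, -1, 1]
    - [0, 0, 0, 0, 0, -0.65, 1]
    - [0, 0, 0, 0, 0, 0, 1]

```text
time: 2.35
ee_pos: [130.6, -534.0, 252.8]
ee_rot: [0.707, -0.707, -0.0, -0.0]
contact_force: [0.1, -0.7, -0.1]
gripper_width: 0.997
gripper_force: 0.0
```

jog_arm:
  commands:
    - [-0.9, -0.9, 0, 0, 0, 0, 1]
    - [-0.92, -0.9, 0, 0, 0, 0, 1]
    - [-0.92, -0.9, 0, 0, 0, 0, 1]
    - [-0.92, -0.9, 0, 0, 0, 0, 1]
    - [-0.92, -0.9, 0, 0, 0, 0, 1]
    - [-0.92, -0.9, 0, 0, 0, 0, 1]
    - [-0.92, -0.9, 0, 0, 0, 0, 1]
    - [-0.92, -0.9, 0, 0, 0, 0, 1]
    - [-0.92, -0.9, 0, 0, 0, 0, 1]
    - [-0.92, -0.9, 0, 0, 0, 0, 1]
    - [-0.92, -0.9, 0, 0, 0, 0, 1]
    - [-0.9, -0.9, 0, 0, 0, 0, 1]
    - [0, 0, 0, 0, 0, 0, 1]
    - [0, 0, 0, 0, 0, 0, 1]

```text
time: 4.1
ee_pos: [454.1, -204.0, 253.1]
ee_rot: [0.707, -0.707, -0.0, 0.0]
contact_force: [-0.6, -0.0, 0.4]
gripper_width: 1.001
gripper_force: 0.0
```

```bash
python3 - <<'E'
from cell import r
import pickle;from h import *
print(r.observe()['ee_pos'])
c=r.read_camera('wrist');pickle.dump(c,open('w1.pkl','wb'));cv2.imwrite('pics/w1.png',c['img'][:,:,::-1]);print(c['xyz'],c['intrinsics'][0])
for ce,a,m in blobs(colours(c)['green'],200): print('g',a,ce.round(1),ray(c,ce,15)[0].round(1))
for ce,a,m in blobs(colours(c)['black'],200): print('k',a,ce.round(1),ray(c,ce,50)[0].round(1))
c=pickle.load(open('d0.pkl','rb'))['top']
h=cv2.cvtColor(c['img'],cv2.COLOR_RGB2HSV);print(h[181,258],h[171,340])
m=(c['img'][...,1].astype(int)>c['img'][...,0]*1.6);m[:140]=0
for ce,a,_ in blobs(m,40): print(a,ce.round(1),ray(c,ce,15)[0].round(1))
E
```

```text
[ 454.05924673 -203.96156623  253.10917229]
[ 454.95807829 -282.74376833  373.36494757] [329.41149982   0.         256.12503867]
k 24061 [256.2 341.9] [454.4  18.3  50. ]
[ 68 141 150] [ 68 145 146]
50 [122.  156.6] [648.  416.5  15. ]
284 [339.5 170.7] [ 619.2 -188.3   15. ]
285 [312.1 174. ] [ 608.7 -114.1   15. ]
283 [284.9 177.3] [598.  -40.1  15. ]
280 [257.6 180.5] [587.6  34.3  15. ]
```

View pics/w1.png

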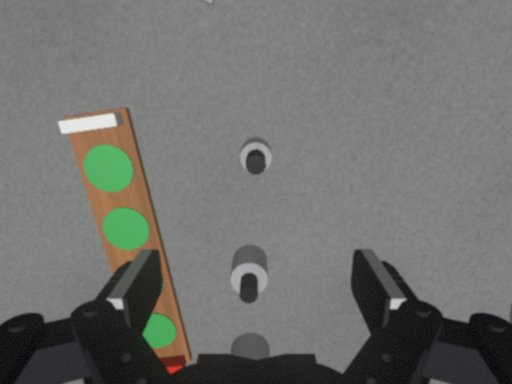

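The wrist view shows plug 34 centred at column 256 (row 158), so it lies on the TCP's x line. I'll descend and grip it.

jog_arm:
  commands:
    - [0, 0, 0.8, 0, 0, 0, 1]
    - [0, 0, 1, 0, 0, 0, 1]
    - [0, 0, 1, 0, 0, 0, 1]
    - [0, 0, 1, 0, 0, 0, 1]
    - [0, 0, 1, 0, 0, 0, 1]
    - [0, 0, 0.8, 0, 0, 0, 1]
    - [0, 0, 0.5, 0, 0, 0, 1]
    - [0, 0, 0.3, 0, 0, 0, 1]
    - [0, 0, 0, 0, 0, 0, -1]
    - [0, 0, 0, 0, 0, 0, -1]
    - [0, 0, 0, 0, 0, 0, -1]
    - [0, 0, 0, 0, 0, 0, -1]
    - [0, 0, 0, 0, 0, 0, -1]
    - [0, 0, 0, 0, 0, 0, -1]
    - [0, 0, 0, 0, 0, 0, -1]

```text
time: 6.02
ee_pos: [454.9, -204.1, 62.0]
ee_rot: [0.708, -0.707, 0.001, -0.0]
contact_force: [-0.7, 0.8, 5.1]
gripper_width: 0.215
gripper_force: 58.7
```

jog_arm:
  commands:
    - [0, 0, -0.5, 0, 0, 0, -1]
    - [0, 0, -1, 0, 0, 0, -1]
    - [0, 0, -1, 0, 0, 0, -1]
    - [0, 0, -0.5, 0, 0, 0, -1]
    - [-0.5, -0.4, 0, 0, 0, 0, -1]
    - [-0.95, -0.84, 0, 0, 0, 0, -1]
    - [-0.95, -0.84, 0, 0, 0, 0, -1]
    - [-0.95, -0.84, 0, 0, 0, 0, -1]
    - [-0.95, -0.84, 0, 0, 0, 0, -1]
    - [-0.75, -0.66, 0, 0, 0, 0, -1]
    - [-0.4, -0.4, 0, 0, 0, 0, -1]
    - [0, 0, 0, 0, 0, 0, -1]
    - [0, 0, 0.5, 0, 0, 0, -1]
    - [0, 0, 0.9, 0, 0, 0, -1]
    - [0, 0, 0.5, 0, 0, 0, -1]
    - [0, 0, 0.3, 0, 0, 0, -1]
    - [0, 0, 0.1, 0, 0, 0, -1]
    - [0, 0, 0.1, 0, 0, 0, -1]
    - [0, 0, 0, 0, 0, 0, -1]
    - [0, 0, 0, 0, 0, 0, -1]

```text
time: 8.52
ee_pos: [599.0, -40.3, 79.8]
ee_rot: [0.707, -0.707, 0.0, -0.0]
contact_force: [-0.7, -0.0, -1.2]
gripper_width: 0.211
gripper_force: 58.8
```

```bash
python3 - <<'E'
from cell import r
import cv2
s=r.observe();print(s['ee_pos'],s['contact_force'])
c=r.read_camera('wrist');s=r.read_camera('scene')
cv2.imwrite('pics/p2.png',cv2.hconcat([c['img'][180:384,:,::-1][:, 60:460],cv2.resize(s['img'][130:300,160:330,::-1],(400,400))[98:302]]))
E
```

```text
[599.04311583 -40.25432684  79.75063582] [-0.69048588 -0.02671994 -1.1834286 ]
```

View pics/p2.png

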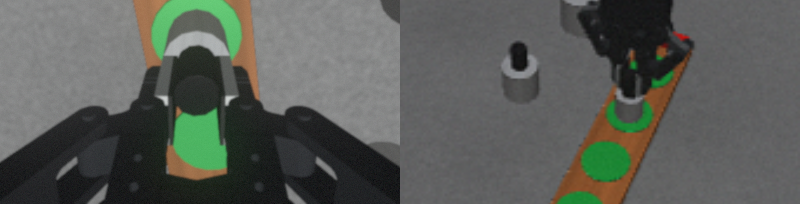

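Plug 34 hangs upright over pad 2, slightly above it (crop: plug at about (630,105)). I'll lower it the last 2 mm, release and rise.

jog_arm:
  commands:
    - [0, 0, 0.04, 0, 0, 0, -1]
    - [0, 0, 0.04, 0, 0, 0, -1]
    - [0, 0, 0, 0, 0, 0, -1]
    - [0, 0, 0, 0, 0, 0, -0.2]
    - [0, 0, 0, 0, 0, 0, 0.1]
    - [0, 0, 0, 0, 0, 0, 0.1]
    - [0, 0, 0, 0, 0, 0, 0.1]
    - [0, 0, 0, 0, 0, 0, 0.1]
    - [0, 0, -0.4, 0, 0, 0, 0.1]
    - [0, 0, -0.8, 0, 0, 0, 0.1]
    - [0, 0, -1, 0, 0, 0, 1]
    - [0, 0, -1, 0, 0, 0, 1]
    - [0.15, 0.9, -0.3, 0, 0, 0, 1]
    - [0.15, 0.9, 0, 0, 0, 0, 1]
    - [0.15, 0.9, 0, 0, 0, 0, 1]
    - [0.15, 0.9, 0, 0, 0, 0, 1]
    - [0.15, 0.9, 0, 0, 0, 0, 1]
    - [0, 0, 0, 0, 0, 0, 1]
    - [0, 0, 0, 0, 0, 0, 1]

```text
time: 11.0
ee_pos: [464.4, -62.9, 182.7]
ee_rot: [0.708, -0.707, 0.001, -0.001]
contact_force: [0.3, 0.1, 0.1]
gripper_width: 0.996
gripper_force: 0.0
```

```bash
python3 - <<'E'
from cell import r
from h import *
s=r.observe();print(s['ee_pos'],s['contact_force'])
c=r.read_camera('wrist');s=r.read_camera('scene')
for ce,a,m in blobs(colours(s)['black'],40):
    if a<110 and 140<ce[1]<280: print(a,ce.round(1),[ray(s,ce,z)[0][:2].round(1).tolist() for z in (40,60,65,70)])
cv2.imwrite('pics/p3.png',cv2.hconcat([c['img'][:,:,::-1],cv2.resize(s['img'][130:300,160:288,::-1],(288,384))]))
E
```

```text
[464.44697204 -62.85946507 182.71041258] [0.27416322 0.05412921 0.05356474]
51 [257.5 148. ] [[461.9, 210.3], [473.4, 187.8], [476.3, 182.2], [479.2, 176.6]]
69 [210.2 195.1] [[450.3, -48.1], [462.1, -63.8], [465.0, -67.7], [468.0, -71.6]]
68 [257.5 207.5] [[589.0, -20.5], [597.1, -36.9], [599.1, -41.0], [601.2, -45.1]]
```

View pics/p3.png

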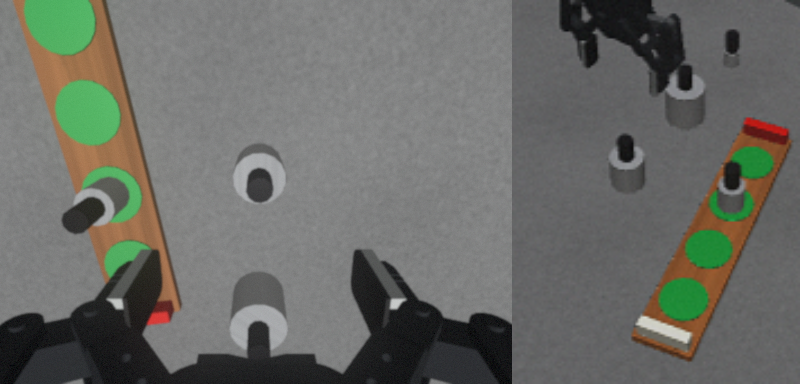

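Plug 34 stands upright on pad 2 at (599,-41). Plug 44 is at (260,180) in the wrist view, below the tool.

jog_arm:
  commands:
    - [0.03, 0.07, 0.7, 0, 0, 0, 1]
    - [0, 0, 1, 0, 0, 0, 1]
    - [0, 0, 1, 0, 0, 0, 1]
    - [0, 0, 0.6, 0, 0, 0, 1]
    - [0, 0, 0.3, 0, 0, 0, 1]
    - [0, 0, 0.1, 0, 0, 0, 1]
    - [0, 0, 0, 0, 0, 0, -1]
    - [0, 0, 0, 0, 0, 0, -1]
    - [0, 0, 0, 0, 0, 0, -1]
    - [0, 0, 0, 0, 0, 0, -1]
    - [0, 0, 0, 0, 0, 0, -1]
    - [0, 0, 0, 0, 0, 0, -1]
    - [0, 0, 0, 0, 0, 0, -1]

```text
time: 12.72
ee_pos: [462.2, -63.8, 71.4]
ee_rot: [0.708, -0.707, 0.0, -0.0]
contact_force: [0.7, 0.4, 6.1]
gripper_width: 0.212
gripper_force: 58.6
```

jog_arm:
  commands:
    - [0, 0, -0.5, 0, 0, 0, -1]
    - [0, 0, -1, 0, 0, 0, -1]
    - [0, 0, -0.7, 0, 0, 0, -1]
    - [0, 0, -0.3, 0, 0, 0, -1]
    - [0.19, -0.5, 0, 0, 0, 0, -1]
    - [0.3, -0.9, 0, 0, 0, 0, -1]
    - [0.3, -0.9, 0, 0, 0, 0, -1]
    - [0.3, -0.9, 0, 0, 0, 0, -1]
    - [0.3, -0.9, 0, 0, 0, 0, -1]
    - [0.3, -0.8, 0, 0, 0, 0, -1]
    - [0, 0, 0, 0, 0, 0, -1]
    - [0, 0, 0.4, 0, 0, 0, -1]
    - [0, 0, 0.7, 0, 0, 0, -1]
    - [0, 0, 0.5, 0, 0, 0, -1]
    - [0, 0, 0.2, 0, 0, 0, -1]
    - [0, 0, 0.1, 0, 0, 0, -1]
    - [0, 0, 0, 0, 0, 0, -1]
    - [0, 0, 0, 0, 0, 0, -1]

```text
time: 14.98
ee_pos: [609.1, -114.4, 89.5]
ee_rot: [0.707, -0.707, 0.0, -0.0]
contact_force: [0.3, -0.5, -3.2]
gripper_width: 0.211
gripper_force: 59.4
```

jog_arm:
  commands:
    - [0, 0, 0.04, 0, 0, 0, -1]
    - [0, 0, 0.04, 0, 0, 0, -1]
    - [0, 0, 0, 0, 0, 0, -1]
    - [0, 0, 0, 0, 0, 0, -0.2]
    - [0, 0, 0, 0, 0, 0, 0.1]
    - [0, 0, 0, 0, 0, 0, 0.1]
    - [0, 0, 0, 0, 0, 0, 0.1]
    - [0, 0, 0, 0, 0, 0, 0.1]
    - [0, 0, -0.4, 0, 0, 0, 0.1]
    - [0, 0, -0.8, 0, 0, 0, 0.1]
    - [0, 0, -1, 0, 0, 0, 1]
    - [0, 0, -1, 0, 0, 0, 1]
    - [-0.8, 0.6, -0.3, 0, 0, 0, 1]
    - [-0.9, 0.7, 0, 0, 0, 0, 1]
    - [-0.95, 0.7, 0, 0, 0, 0, 1]
    - [-0.95, 0.7, 0, 0, 0, 0, 1]
    - [-0.95, 0.7, 0, 0, 0, 0, 1]
    - [-0.9, 0.7, 0, 0, 0, 0, 1]
    - [-0.9, 0.8, 0, 0, 0, 0, 1]
    - [0, 0, 0, 0, 0, 0, 1]

```text
time: 17.48
ee_pos: [460.7, 77.2, 192.8]
ee_rot: [0.708, -0.706, 0.0, -0.001]
contact_force: [0.3, 0.2, 0.9]
gripper_width: 0.998
gripper_force: 0.0
```

```bash
python3 - <<'E'
from cell import r
from h import *
s=r.observe();print(s['ee_pos'],s['contact_force'])
c=r.read_camera('wrist');s=r.read_camera('scene')
for ce,a,m in blobs(colours(s)['black'],40):
    if a<110 and 140<ce[1]<280: print(a,ce.round(1),[ray(s,ce,z)[0][:2].round(1).tolist() for z in (40,65,70,75)])
cv2.imwrite('pics/p4.png',cv2.hconcat([c['img'][:,:,::-1],cv2.resize(s['img'][130:300,160:288,::-1],(288,384))]))
E
```

```text
[460.71500513  77.24845235 192.82463307] [0.34014639 0.19505361 0.89808272]
52 [257.5 147.9] [[461.6, 210.8], [476.0, 182.6], [478.9, 177.0], [481.8, 171.4]]
62 [236.5 164. ] [[444.5, 106.2], [459.4, 81.5], [462.4, 76.6], [465.4, 71.7]]
68 [257.5 207.5] [[589.0, -20.5], [599.1, -41.0], [601.2, -45.1], [603.2, -49.2]]
82 [247.  224.8] [[594.9, -89.0], [604.8, -107.2], [606.8, -110.8], [608.8, -114.5]]
```

View pics/p4.png

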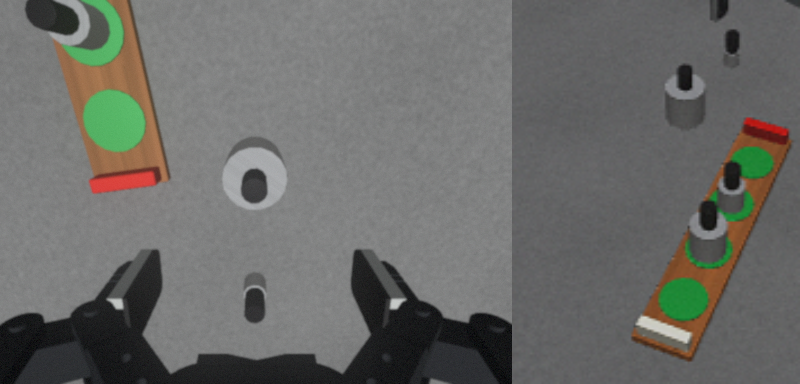

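Plugs 34 and 44 stand on pads 2 and 3. Plug 54 is at (255,180) in the wrist view. Next I grip it, carry it along y first and then out to pad 4.

jog_arm:
  commands:
    - [0.03, -0.05, 0.7, 0, 0, 0, 1]
    - [0, 0, 1, 0, 0, 0, 1]
    - [0, 0, 1, 0, 0, 0, 1]
    - [0, 0, 0.6, 0, 0, 0, 1]
    - [0, 0, 0.3, 0, 0, 0, 1]
    - [0, 0, 0.1, 0, 0, 0, 1]
    - [0, 0, 0, 0, 0, 0, -1]
    - [0, 0, 0, 0, 0, 0, -1]
    - [0, 0, 0, 0, 0, 0, -1]
    - [0, 0, 0, 0, 0, 0, -1]
    - [0, 0, 0, 0, 0, 0, -1]
    - [0, 0, 0, 0, 0, 0, -1]
    - [0, 0, 0, 0, 0, 0, -1]

```text
time: 19.2
ee_pos: [463.0, 75.1, 81.0]
ee_rot: [0.708, -0.707, 0.0, -0.0]
contact_force: [-3.8, 1.4, 5.1]
gripper_width: 0.211
gripper_force: 58.5
```

jog_arm:
  commands:
    - [0, 0, -0.4, 0, 0, 0, -1]
    - [0, 0, -0.8, 0, 0, 0, -1]
    - [0, 0, -0.8, 0, 0, 0, -1]
    - [0, 0, -0.5, 0, 0, 0, -1]
    - [0.4, 0, 0, 0, 0, 0, -1]
    - [0.8, 0, 0, 0, 0, 0, -1]
    - [1, 0, 0, 0, 0, 0, -1]
    - [1, 0, 0, 0, 0, 0, -1]
    - [1, 0, 0, 0, 0, 0, -1]
    - [1, 0, 0, 0, 0, 0, -1]
    - [1, 0, 0, 0, 0, 0, -1]
    - [1, 0, 0, 0, 0, 0, -1]
    - [0.84, -0.2, 0, 0, 0, 0, -1]
    - [0.5, -0.6, 0, 0, 0, 0, -1]
    - [0.3, -0.8, 0, 0, 0, 0, -1]
    - [0, -1, 0, 0, 0, 0, -1]
    - [0, -1, 0, 0, 0, 0, -1]
    - [0, -0.8, 0, 0, 0, 0, -1]
    - [0, -0.5, 0, 0, 0, 0, -1]
    - [0, -0.3, 0, 0, 0, 0, -1]

```text
time: 21.7
ee_pos: [618.7, -190.2, 153.2]
ee_rot: [0.707, -0.707, -0.002, 0.001]
contact_force: [-0.4, -0.7, -7.0]
gripper_width: 0.211
gripper_force: 59.4
```

jog_arm:
  commands:
    - [0, 0, 0, 0, 0, 0, -1]
    - [0, 0, 0.4, 0, 0, 0, -1]
    - [0, 0, 0.7, 0, 0, 0, -1]
    - [0, 0, 0.5, 0, 0, 0, -1]
    - [0, 0, 0.2, 0, 0, 0, -1]
    - [0, 0, 0.1, 0, 0, 0, -1]
    - [0, 0, 0, 0, 0, 0, -1]
    - [0, 0, 0, 0, 0, 0, -1]

```text
time: 22.7
ee_pos: [619.7, -190.0, 99.2]
ee_rot: [0.707, -0.707, 0.001, -0.0]
contact_force: [-0.2, -0.0, -6.9]
gripper_width: 0.214
gripper_force: 59.4
```

jog_arm:
  commands:
    - [-0.03, 0, 0.04, 0, 0, 0, -1]
    - [0, 0, 0.04, 0, 0, 0, -1]
    - [0, 0, 0, 0, 0, 0, -1]
    - [0, 0, 0, 0, 0, 0, -0.2]
    - [0, 0, 0, 0, 0, 0, 0.1]
    - [0, 0, 0, 0, 0, 0, 0.1]
    - [0, 0, 0, 0, 0, 0, 0.1]
    - [0, 0, 0, 0, 0, 0, 0.1]
    - [0, 0, -0.4, 0, 0, 0, 0.1]
    - [0, 0, -0.8, 0, 0, 0, 0.1]
    - [0, 0, -1, 0, 0, 0, 1]
    - [0, 0, -1, 0, 0, 0, 1]
    - [0, 0.5, -0.3, 0, 0, 0, 1]
    - [0, 1, 0, 0, 0, 0, 1]
    - [-0.3, 1, 0, 0, 0, 0, 1]
    - [-0.5, 1, 0, 0, 0, 0, 1]
    - [-0.8, 1, 0, 0, 0, 0, 1]
    - [-1, 0.8, 0, 0, 0, 0, 1]
    - [-1, 0, 0, 0, 0, 0, 1]

```text
time: 25.08
ee_pos: [457.8, -80.8, 201.4]
ee_rot: [0.707, -0.707, -0.0, -0.0]
contact_force: [0.3, -0.4, 0.6]
gripper_width: 1.002
gripper_force: 0.0
```

jog_arm:
  commands:
    - [-1, 0, 0, 0, 0, 0, 1]
    - [-1, 0, 0, 0, 0, 0, 1]
    - [-1, 0, 0, 0, 0, 0, 1]
    - [-1, 0, 0, 0, 0, 0, 1]
    - [-1, 0, 0, 0, 0, 0, 1]
    - [-1, 0, 0, 0, 0, 0, 1]
    - [-1, 0, 0, 0, 0, 0, 1]
    - [-1, 0, 0, 0, 0, 0, 1]
    - [-0.7, 0, 0, 0, 0, 0, 1]
    - [-0.9, 0, 0, 0, 0, 0, 1]
    - [0, 0, 0, 0, 0, 0, 1]
    - [0, 0, 0, 0, 0, 0, 1]

```text
time: 26.58
ee_pos: [459.6, 206.3, 201.0]
ee_rot: [0.707, -0.707, -0.0, 0.0]
contact_force: [0.3, -0.4, -0.4]
gripper_width: 0.999
gripper_force: 0.0
```

```bash
python3 - <<'E'
from cell import r
from h import *
s=r.observe();print(s['ee_pos'],s['contact_force'])
c=r.read_camera('wrist');s=r.read_camera('scene')
for ce,a,m in blobs(colours(s)['black'],40):
    if a<130 and 140<ce[1]<280: print(a,ce.round(1),[ray(s,ce,z)[0][:2].round(1).tolist() for z in (40,65,75,85)])
cv2.imwrite('pics/p5.png',cv2.hconcat([c['img'][:,:,::-1],cv2.resize(s['img'][130:300,160:288,::-1],(288,384))]))
E
```

```text
[459.6193029  206.28741121 200.97805033] [ 0.30399061 -0.36957234 -0.39642617]
50 [257.6 148. ] [[462.2, 210.2], [476.6, 182.0], [482.3, 170.8], [488.1, 159.5]]
68 [257.5 207.5] [[589.0, -20.5], [599.1, -41.0], [603.2, -49.2], [607.3, -57.4]]
82 [247.  224.8] [[594.9, -89.0], [604.8, -107.2], [608.8, -114.5], [612.8, -121.7]]
96 [235.4 244.4] [[601.8, -159.1], [611.5, -174.9], [615.4, -181.2], [619.3, -187.6]]
```

View pics/p5.png

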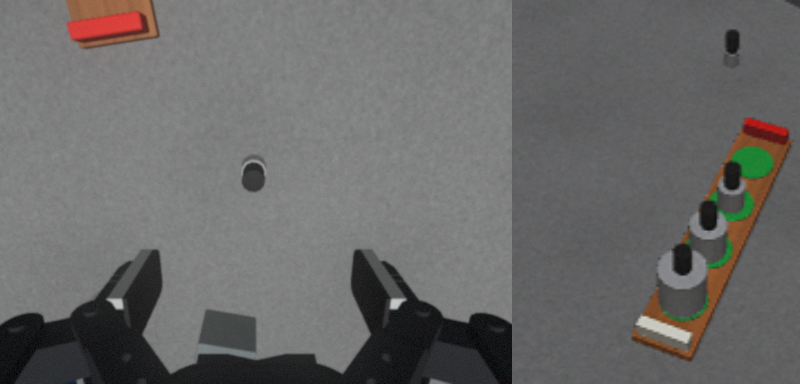

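Three plugs stand on their pads. Plug 24 is at (253,172) in the wrist view, and it is next.

jog_arm:
  commands:
    - [-0.11, -0.07, 0.7, 0, 0, 0, 1]
    - [0, 0, 1, 0, 0, 0, 1]
    - [0, 0, 1, 0, 0, 0, 1]
    - [0, 0, 1, 0, 0, 0, 1]
    - [0, 0, 0.8, 0, 0, 0, 1]
    - [0, 0, 0.35, 0, 0, 0, 1]
    - [0, 0, 0.1, 0, 0, 0, 1]
    - [0, 0, 0, 0, 0, 0, -1]
    - [0, 0, 0, 0, 0, 0, -1]
    - [0, 0, 0, 0, 0, 0, -1]
    - [0, 0, 0, 0, 0, 0, -1]
    - [0, 0, 0, 0, 0, 0, -1]
    - [0, 0, 0, 0, 0, 0, -1]
    - [0, 0, 0, 0, 0, 0, -1]

```text
time: 28.42
ee_pos: [462.4, 210.3, 53.1]
ee_rot: [0.708, -0.707, 0.0, -0.001]
contact_force: [-0.7, 0.8, 5.5]
gripper_width: 0.206
gripper_force: 58.7
```

jog_arm:
  commands:
    - [0, 0, -0.5, 0, 0, 0, -1]
    - [0, 0, -1, 0, 0, 0, -1]
    - [0, 0, -0.7, 0, 0, 0, -1]
    - [0, 0, -0.3, 0, 0, 0, -1]
    - [0.45, -0.3, 0, 0, 0, 0, -1]
    - [0.9, -0.65, 0, 0, 0, 0, -1]
    - [0.9, -0.65, 0, 0, 0, 0, -1]
    - [0.9, -0.65, 0, 0, 0, 0, -1]
    - [0.9, -0.65, 0, 0, 0, 0, -1]
    - [0.9, -0.65, 0, 0, 0, 0, -1]
    - [0.6, -0.4, 0, 0, 0, 0, -1]
    - [0.3, -0.28, 0, 0, 0, 0, -1]
    - [0, 0, 0, 0, 0, 0, -1]
    - [0, 0, 0.4, 0, 0, 0, -1]
    - [0, 0, 0.7, 0, 0, 0, -1]
    - [0, 0, 0.5, 0, 0, 0, -1]
    - [0, 0, 0.2, 0, 0, 0, -1]
    - [0, 0, 0.1, 0, 0, 0, -1]
    - [0, 0, 0, 0, 0, 0, -1]
    - [0, 0, 0, 0, 0, 0, -1]

```text
time: 30.92
ee_pos: [589.5, 34.8, 71.2]
ee_rot: [0.707, -0.707, 0.0, -0.0]
contact_force: [-1.1, 0.6, 0.2]
gripper_width: 0.211
gripper_force: 58.7
```

Next: lower it, release, rise and back away from the board.

jog_arm:
  commands:
    - [0, 0, 0.04, 0, 0, 0, -1]
    - [0, 0, 0.04, 0, 0, 0, -1]
    - [0, 0, 0, 0, 0, 0, -1]
    - [0, 0, 0, 0, 0, 0, -0.2]
    - [0, 0, 0, 0, 0, 0, 0.1]
    - [0, 0, 0, 0, 0, 0, 0.1]
    - [0, 0, 0, 0, 0, 0, 0.1]
    - [0, 0, 0, 0, 0, 0, 0.1]
    - [0, 0, -0.4, 0, 0, 0, 0.1]
    - [0, 0, -0.8, 0, 0, 0, 0.1]
    - [0, 0, -1, 0, 0, 0, 1]
    - [0, 0, -1, 0, 0, 0, 1]
    - [0, 0.6, -1, 0, 0, 0, 1]
    - [0, 1, 0, 0, 0, 0, 1]
    - [0, 1, 0, 0, 0, 0, 1]
    - [0, 1, 0, 0, 0, 0, 1]
    - [0, 1, 0, 0, 0, 0, 1]
    - [0, 0.5, 0, 0, 0, 0, 1]
    - [0, 0, 0, 0, 0, 0, 1]
    - [0, 0, 0, 0, 0, 0, 1]

```text
time: 33.42
ee_pos: [436.9, 34.7, 194.5]
ee_rot: [0.707, -0.707, 0.0, -0.0]
contact_force: [0.3, 0.9, -0.1]
gripper_width: 0.999
gripper_force: 0.0
```

```bash
python3 - <<'E'
from cell import r
from h import *
s=r.observe();print(s['ee_pos'],s['contact_force'])
c=r.read_camera('top');s=r.read_camera('scene')
for ce,a,m in blobs(colours(s)['black'],40):
    if a<130 and 140<ce[1]<280: print(a,ce.round(1),[ray(s,ce,z)[0][:2].round(1).tolist() for z in (55,65,75,85)])
cv2.imwrite('pics/p6.png',cv2.hconcat([cv2.resize(c['img'][100:260,60:440,::-1],(480,202)),cv2.resize(s['img'][80:280,160:340,::-1],(300,333))[66:268]]))
E
```

```text
[436.8984515   34.68046972 194.46870795] [ 0.30113893  0.89799259 -0.12551435]
63 [267.4 191.5] [[589.5, 35.3], [593.6, 26.2], [597.7, 17.1], [601.9, 8.0]]
68 [257.5 207.5] [[595.1, -32.8], [599.1, -41.0], [603.2, -49.2], [607.3, -57.4]]
82 [247.  224.8] [[600.8, -99.9], [604.8, -107.2], [608.8, -114.5], [612.8, -121.7]]
96 [235.4 244.4] [[607.6, -168.6], [611.5, -174.9], [615.4, -181.2], [619.3, -187.6]]
```

View pics/p6.png

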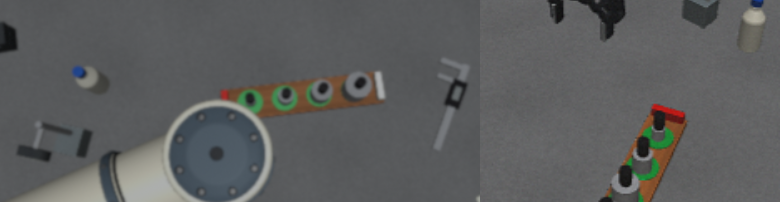

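All four plugs stand upright, centred on their pads within about 2 mm and rising in size from the red stop. The caliper, bottle and indicator look untouched.

```bash
python3 -c "
from cell import r
print(r.finish_job())"
```

```text
the job is handed in; nothing more can be done
None
```

The four plugs stand upright on the green pads in size order from the red stop, centred within about 2 mm by camera, and the job is handed in; the hand-in returned no verdict.

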